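# Release the ratchet and lower the hold-down arm onto a bottle

## Task

The bottle of medium stands in the bench clamp, under an arm that a ratchet holds up. Press the orange tab down to swing the pawl clear of the teeth, then push the blue paddle of the arm down until the rubber pad rests on the bottle's cap, and move the hand away. Use only the outside of the fingers: grasp and lift nothing, do not force the arm past the engaged teeth, and leave the bottle and the other things where they stand.

Things in the scene. Friction and masses are not known exactly. Their poses are not given: they have to be found in the camera images.
- clamp: bench clamp bolted down: grey base plate 185 x 84 x 8 mm with two aluminium cheeks (tops 141 mm above the bench, 32 mm wide over the pair). Origin on the bench, under the middle of the clamp; its x axis points from the paddle end to the orange-tab end, z up. Position and yaw vary.
- hinge_point (a point): axis of the arm's hinge, 22 mm along clamp x from the clamp's origin, 128 mm above the bench; the hinge axis is level, along clamp y
- hold_arm (a joint): arm angle, rad: about 0 as held up by the ratchet (arm slopes up by 0.70 rad from level towards the paddle, away from the pivot along clamp -x); grows as the paddle is pushed down; at 0.70 the arm is level and its pad rests on the bottle's cap, which stops it. The slope of the paddle's top is 0.70 minus this value. While the pawl is engaged the teeth stop it at 0.05 to 0.1. The hinge is stiff (0.45 N m, some 4 N at the paddle) and the arm stays where it is left.
- paddle (a point): centre of the top face of the blue paddle at the end of the arm (paddle 38 mm along the arm, 34 mm wide, 10 mm thick); push here, down along an arc of 117 mm radius about the arm's pivot; the steel arm itself is 16 mm wide. It starts about 0.21 m and ends 0.136 m above the bench.
- pawl (a joint): pawl angle, rad: 0 with its brass nose deep in the teeth; grows as the orange tab is pressed down; clear of the teeth above 0.24; stops at 0.45 (tab about 18 mm lower). No return spring: it turns stiffly (0.11 N m, some 3 N at the tab) and stays where it is left.
- tab (a point): centre of the top face of the orange thumb tab of the brass pawl, 30 x 30 mm, 6 mm thick, on the side of the clamp away from the paddle, about 101 mm above the bench; press it straight down. Its hinge lies 40 mm towards the arm's pivot and 13 mm lower. Overhead, the cabinet front with its switch panel begins at x = 0.66, 0.50 m above the bench: keep wrist and forearm in front of it.
- pawl_pivot (a point): axis of the pawl's hinge, 63 mm along clamp x from the clamp's origin, 88 mm above the bench; hinge axis level, along clamp y
- bottle_mid (a point): middle, half-way up, of the glass bottle with white screw cap, 58 mm across, 103 mm high, cap 37 mm across; stands on the base plate (8 mm up) in a low rubber collar under the arm, 36 mm along clamp -x from the clamp's origin; loose
- timer: white bench timer with three keys, 58 x 62 x 18 mm; bystander, leave alone; origin under its centre
- beaker: small glass beaker, 44 x 47 x 57 mm; bystander, leave alone; origin under its centre
- dish: shallow round plastic culture dish, 62 mm across, 14 mm high; bystander, leave alone; origin under its centre
- amber: amber glass bottle with black cap, 50 mm across, 86 mm high; bystander, leave alone; origin under its centre
- forceps: thin steel forceps lying on the bench, 14 x 115 x 9 mm; bystander, leave alone; origin under its centre
- jar_r: culture jar with red lid, 69 mm across, 127 mm high; bystander at the back; origin under its centre
- jar_g: culture jar with red and white checked lid, 69 mm across, 127 mm high; bystander at the back; origin under its centre
- bottle: the same bottle; origin under its centre (see bottle_mid)
- side_pane_right: fixed clear glass guard standing along the bench's right edge, 5 mm thick, 0.50 m high, about 0.25 m to either side of its origin along x: go over it or round it. Origin at its foot.

How it is judged:
On the way, in this order (a step that is already met when the one before it is completed fails the run):
1. the pawl is pressed clear of the teeth while the arm is still up (value of joint pawl above 0.24 rad and value of joint hold_arm below 0.15 rad), for 0.2 s.
2. the arm is pushed down until its pad is on the cap (value of joint hold_arm above 0.665 rad), for 0.2 s.
At the end, for the whole second after the job is handed in: The arm stays down within 0.035 rad of resting on the cap (pad on the cap to within 2 mm); the bottle stands upright, within 8 mm of where it stood, at rest (value of joint hold_arm above 0.665 rad and velocity of joint hold_arm below 0.05 rad/s and angle between bottle_mid's own z axis and vertical below 0.05 rad and distance of bottle_mid from where it was at the start of the episode below 0.008 m and linear speed of bottle below 0.02 m/s); the robot touches nothing.
It fails at once if the arm is forced down past the teeth while the pawl is still engaged (value of joint pawl below 0.12 rad and value of joint hold_arm between 0.2 and 0.5 rad).
It fails at once if the bottle is lifted, tipped or shifted more than 12 mm (distance of bottle_mid from where it was at the start of the episode above 0.012 m or angle between bottle_mid's own z axis and vertical above 0.2 rad).
It fails at once if another thing on the bench is moved more than 15 mm or lifted (distance of any of timer, beaker, dish, amber, forceps, jar_r, jar_g from where it was at the start of the episode above 0.015 m).
It also fails if it takes over 48 s, if anything falls off the work surface, if the arm or the gripper's body presses on something with over 40 N, if the wrist force passes 120 N, or if a joint passes its speed limit or range.

## Robot

A 7-joint arm with a two-finger parallel gripper is mounted at the origin on a cart in front of the work surface, level with it; the furniture and walls round the work are solid. World frame = base frame: x ahead of the robot, y to its left, z up, the work surface at z = 0. Lengths are in m, angles in rad, forces in N, time in s.
With the tool pointing down it reaches from about 0.425 to 1.025 m from the base axis. Payload 9.4 kg.
Tool frame: the origin (TCP) lies on the centre line of the jaws, within the pads' length; the fingertips stand 22 mm ahead of it and the grasp point (between the pads) lies 3 mm ahead of it (robot.tip_reach is the z of the fingertips in the tool frame, in m); z points along the fingers, y is the direction in which the jaws open and shut (so a half turn about z gives the same grasp; the last joint's range is limited). The gripper opens to 85 mm and grips with 20 to 120 N. Pads are 22 mm wide; open, the fingers measure 114 mm over their backs; the gripper's body (76 mm by 85 mm) begins 54 mm behind the grasp point. The pads swing forward as they close: fully open they stand 13 mm farther back than shut.
Start: joints at [1.103, 0.599, -0.003, 1.599, 0.002, 0.943, -0.08], TCP at [0.276, -0.67, 0.253] pointing down, gripper open.
Joint ranges: [-2.57, 2.57], [-0.35, 1.97], [-1.29, 1.29], [0.11, 2.56], [-1.05, 4.19], [0.11, 1.86], [-2.63, 2.63]. Speed limits (rad/s): [2.22, 2.22, 3.01, 3.01, 3.14, 3.14, 3.14].

## Interface

Orientations are given as a rotation vector (axis times angle).
In Python, from rig import robot, kin, vision gives the robot as it stands. The module is installed in compiled form; this text tells all that it offers. Calls block until the motion is done:
- robot.goto(position, orientation): joint-space move of the TCP to a pose.
- robot.move_linear(position, ori=None, velocity=0.15): straight line of the TCP; ori=None keeps the orientation; velocity is the mean speed in m/s.
- robot.set_joints(angles): joint-space move.
- robot.command_gripper(opening, grasp_force=None): finger opening in m; grasp_force is the grip in N (None keeps the last); returns when the fingers have stopped.
- robot.hold(seconds).
- kin.solve_ik(position, orientation): joint angles nearest the present ones, or None.
- vision.read_camera(name): name is "scene" or "top"; returns a dict with "img" (480x640x3 uint8, blue, green, red), "range_z" (480x640 float32, m along the optical axis (not along the pixel's ray), 0 where there is no reading), "K" (3x3 intrinsics, pixels), "distortion" ([k1, k2, p1, p2, k3] as OpenCV has them; the pictures are not rectified), "xyz" and "orientation" of the camera in the world. Camera axes: x right, y up, looking along -z (the intrinsics and any distortion apply to the point x, -y, -z); pixel columns grow to the right and rows downward; lengths in m; the calibration is good to about 2 mm. A picture is of the moment at which its call begins.
A pose or a line that the arm cannot do raises robot.IKError and nothing moves.
- robot.close_job(): hands the job in, once; it reports no verdict.
Trained networks look in the newest picture that a camera, given by its name, has taken for a name from the list of things; names that differ only in an ending like _2 or _b are one class to them, and where a whole thing is asked for, a point or a joint stands for the part that bears it (a point fixed in the world has none). Each returns a list of dicts, best first, with "conf" (0 to 1); they miss things now and then, are a little off and sometimes report something else, mostly with a low value. They report only what shows in the picture. A call takes as long as a camera call.
- vision.look_for(name, camera): "box" ([left, top, right, bottom] as shares, 0 to 1, of the picture: columns of its width, rows of its height, round what is visible of it).
- vision.pinpoint(name, camera): "centre" ([row, column] as shares, 0 to 1, of the picture: columns of its width, rows of its height: a listed point, or the origin of a listed thing).
Readings, each from a call of its own:
- robot.get_clock(): time.
- robot.get_joint_pos(): joint angles.
- robot.get_qd(): joint speeds.
- robot.get_joint_efforts(): joint torques, N m.
- robot.get_eef_pos(): TCP position.
- robot.get_tcp_rot(): TCP orientation.
- robot.get_wrist_force(): force on the tool from outside, world axes, zero at the start.
- robot.get_ft_torque(): the same for the moment, N m.
- robot.get_finger_gap(): finger opening in m.
Only numpy, scipy, OpenCV 4.12 (cv2) and the standard library are available. Lean on these libraries where they do the work, as an engineer would, in place of code of your own. Each camera call takes 0.05 s, during which the arm holds its last target.

## Working session

There is one attempt and no reset: what is moved stays moved. The work goes in short steps, each a Python script; the robot and the scene stay as the last script left them, time stands still between calls to the robot, and variables do not carry over. Pictures are saved under pics/ and viewed, and the job is handed in when it is done.

```bash
mkdir -p pics; cat > h.py <<'E'
import numpy as np, cv2
from scipy.spatial.transform import Rotation as R
from rig import robot, kin, vision
def cam(n):
    return vision.read_camera(n)
def rotm(c):
    o=np.array(c["orientation"],float)
    return R.from_rotvec(o).as_matrix() if o.shape==(3,) else (o if o.shape==(3,3) else R.from_quat(o).as_matrix())
def ray(c,u,v):
    p=cv2.undistortPoints(np.array([[[u,v]]],np.float64),np.array(c["K"]),np.array(c["distortion"]))[0,0]
    return rotm(c)@np.array([p[0],-p[1],-1.0])
def at_z(c,u,v,z):
    d=ray(c,u,v);o=np.array(c["xyz"]);return o+d*(z-o[2])/d[2]
def at_depth(c,u,v):
    return np.array(c["xyz"])+ray(c,u,v)*c["range_z"][int(v),int(u)]
def cloud(c):
    vv,uu=np.mgrid[0:480,0:640]
    p=cv2.undistortPoints(np.stack([uu.ravel(),vv.ravel()],1).astype(np.float64)[:,None],np.array(c["K"]),np.array(c["distortion"]))[:,0]
    d=np.stack([p[:,0],-p[:,1],-np.ones(len(p))],1)*c["range_z"].reshape(-1,1)
    return (d@rotm(c).T+np.array(c["xyz"])).reshape(480,640,3)
E
python3 - <<'E'
from h import *
for n in ("scene","top"):
    c=cam(n); cv2.imwrite(f"pics/{n}0.png",c["img"]); print(n,c["xyz"],c["orientation"],c["K"],c["distortion"])
    for t in ("paddle","tab","hinge_point","pawl_pivot","bottle_mid","clamp","timer","beaker","dish","amber","forceps","jar_r","jar_g","side_pane_right"):
        r=vision.pinpoint(t,n)
        for q in r[:2]:
            v,u=q["centre"];u*=640;v*=480
            z={"paddle":.21,"tab":.101,"hinge_point":.128,"pawl_pivot":.088,"bottle_mid":.06}.get(t,0)
            print(t,round(q["conf"],2),round(u),round(v),at_z(c,u,v,z).round(3), at_depth(c,u,v).round(3))
print(robot.get_clock(), robot.tip_reach, robot.get_tcp_rot())
E
```

```text
scene [-0.16332492  0.5862979   0.64568888] [ 0.61013125 -1.19115139 -1.95838586] [[587.17580379   0.         318.68940684]
 [  0.         587.17580379 238.60144268]
 [  0.           0.           1.        ]] [-0.06447585  0.          0.          0.          0.        ]
paddle 0.87 344 235 [0.507 0.034 0.21 ] [0.508 0.033 0.21 ]
tab 0.79 259 323 [0.519 0.199 0.101] [0.523 0.197 0.098]
tab 0.42 330 317 [0.46  0.1   0.101] [0.489 0.078 0.076]
hinge_point 0.66 303 293 [0.513 0.116 0.128] [0.5   0.125 0.138]
pawl_pivot 0.77 279 322 [0.517 0.162 0.088] [0.514 0.164 0.091]
bottle_mid 0.61 332 318 [0.504 0.062 0.06 ] [0.487 0.075 0.074]
clamp 0.7 312 350 [0.515 0.098 0.   ] [0.494 0.113 0.02 ]
timer 0.75 333 391 [0.409 0.135 0.   ] [0.395 0.146 0.016]
timer 0.41 276 423 [0.406 0.248 0.   ] [ 0.406  0.248 -0.001]
beaker 0.73 341 279 [ 0.673 -0.096  0.   ] [ 0.663 -0.088  0.007]
dish 0.9 446 332 [ 0.403 -0.126  0.   ] [ 0.393 -0.114  0.011]
amber 0.83 194 328 [0.707 0.234 0.   ] [0.473 0.329 0.173]
forceps 0.77 277 422 [0.407 0.245 0.   ] [ 0.408  0.245 -0.002]
jar_r 0.8 213 300 [0.769 0.16  
[... 1015 characters left out ...]
 0.016]
beaker 0.88 388 211 [ 0.674 -0.102  0.   ] [ 0.671 -0.1    0.015]
dish 0.77 401 345 [ 0.396 -0.126  0.   ] [ 0.397 -0.124  0.014]
amber 0.68 229 195 [0.704 0.234 0.   ] [0.691 0.223 0.055]
forceps 0.63 270 162 [0.777 0.15  0.   ] [0.751 0.142 0.084]
forceps 0.59 221 340 [0.402 0.239 0.   ] [0.402 0.239 0.   ]
jar_r 0.75 389 178 [ 0.745 -0.105  0.   ] [ 0.726 -0.096  0.07 ]
jar_r 0.61 268 161 [0.779 0.155 0.   ] [0.751 0.145 0.09 ]
jar_g 0.75 389 178 [ 0.745 -0.105  0.   ] [ 0.726 -0.096  0.07 ]
jar_g 0.61 268 161 [0.779 0.155 0.   ] [0.751 0.145 0.09 ]
side_pane_right 0.7 389 209 [ 0.679 -0.104  0.   ] [ 0.675 -0.102  0.018]
1.5 0.022 [-3.08178044e+00 -6.09991864e-01  8.78493060e-05]
```

View pics/scene0.png

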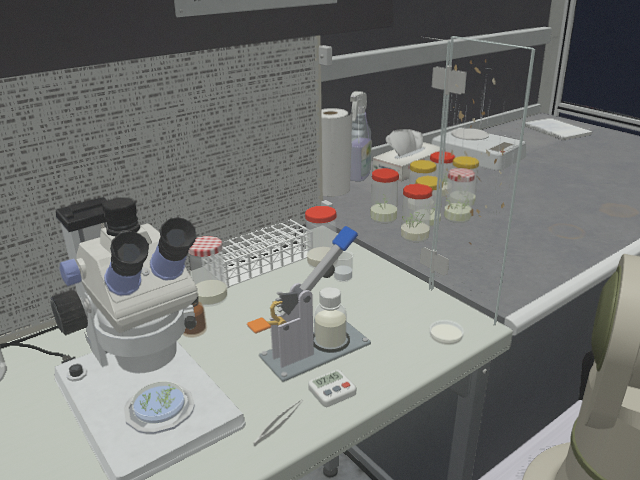

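View pics/top0.png

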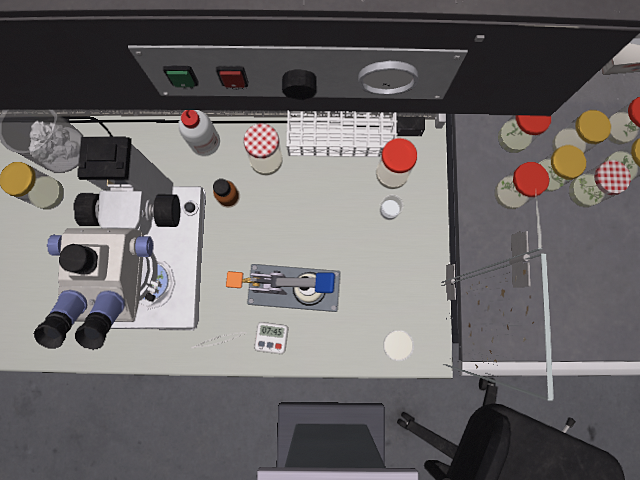

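The scene camera shows the orange tab at (259,324), the blue paddle at (344,238) and the bottle under the arm at (330,320). The guard pane runs from about (430,290) to (500,325). The clamp's x axis points roughly along world +y. Next I'll get the pane and clamp geometry.

```bash
python3 - <<'E'
from h import *
c=cam("scene"); P=cloud(c); t=cam("top"); Q=cloud(t)
for u,v in((500,325),(430,290)): print("pane foot",at_z(c,u,v,0).round(3))
for u,v in((532,48),(447,38)): print("pane top",at_z(c,u,v,.5).round(3))
for u,v in((455,375),(455,118)): print("bench corner top",at_z(t,u,v,0).round(3))
for u,v in((550,398),(540,252),(536,190)): print("pane top from top",at_z(t,u,v,.5).round(3))
for n,I,X in(("s",c["img"],P),("t",t["img"],Q)):
    hsv=cv2.cvtColor(I,cv2.COLOR_BGR2HSV)
    for nm,lo,hi in(("orange",(8,180,120),(20,255,255)),("blue",(105,180,80),(125,255,255))):
        m=cv2.inRange(hsv,lo,hi)>0
        m&=(X[...,0]>.4)&(X[...,0]<.6)&(X[...,1]>-.05)&(X[...,1]<.26)&(X[...,2]>.05)
        p=X[m]; print(n,nm,m.sum(),p.mean(0).round(4),np.percentile(p,[3,97],axis=0).round(3).tolist())
    # steel/cheeks: points z .1-.2 in region
    m=(X[...,0]>.45)&(X[...,0]<.57)&(X[...,1]>0)&(X[...,1]<.25)&(X[...,2]>.003)&(X[...,2]<.014)
    r=cv2.minAreaRect(X[m][:,:2].astype(np.float32)*1000);print(n,"plate",m.sum(),r)
# heights of stuff: max z in grid of xy
allp=np.vstack([P.reshape(-1,3),Q.reshape(-1,3)])
for y in np.arange(.5,-.4,-.05):
    row=[]
    for x in np.arange(.2,.85,.05):
        m=(abs(allp[:,0]-x)<.025)&(abs(allp[:,1]-y)<.025)
        row.append(f"{allp[m,2].max():5.2f}" if m.any() else "  -- ")
    print(f"{y:5.2f}"," ".join(row))
E
```

```text
pane foot [ 0.355 -0.222  0.   ]
pane foot [ 0.524 -0.211  0.   ]
pane top [ 0.374 -0.228  0.5  ]
pane top [ 0.526 -0.206  0.5  ]
bench corner top [ 0.337 -0.237  0.   ]
bench corner top [ 0.885 -0.252  0.   ]
pane top from top [ 0.361 -0.214  0.5  ]
pane top from top [ 0.521 -0.21   0.5  ]
pane top from top [ 0.593 -0.209  0.5  ]
s orange 2 [0.5287 0.197  0.1006] [[0.527, 0.189, 0.1], [0.53, 0.205, 0.101]]<stdin>:12: RuntimeWarning: Mean of empty slice.
  ret = um.true_divide(
Traceback (most recent call last):
IndexError: index -1 is out of bounds for axis 0 with size 0
```

```bash
python3 - <<'E'
from h import *
c=cam("scene"); P=cloud(c); t=cam("top"); Q=cloud(t)
for n,I,X in(("s",c["img"],P),("t",t["img"],Q)):
    hsv=cv2.cvtColor(I,cv2.COLOR_BGR2HSV)
    for nm,lo,hi in(("orange",(5,200,100),(14,255,255)),("blue",(105,150,60),(125,255,255))):
        m=cv2.inRange(hsv,lo,hi)>0
        m&=(X[...,0]>.4)&(X[...,0]<.6)&(X[...,1]>-.05)&(X[...,1]<.26)&(X[...,2]>.05)
        p=X[m]
        if m.sum()>5: print(n,nm,m.sum(),p.mean(0).round(4),np.percentile(p,[2,98],axis=0).round(3).tolist(), cv2.minAreaRect(p[:,:2].astype(np.float32)*1000))
    m=(X[...,0]>.45)&(X[...,0]<.57)&(X[...,1]>-.02)&(X[...,1]<.25)&(X[...,2]>.004)&(X[...,2]<.013)
    print(n,"plate",m.sum(),cv2.minAreaRect(X[m][:,:2].astype(np.float32)*1000))
allp=np.vstack([P.reshape(-1,3),Q.reshape(-1,3)])
for y in np.arange(.5,-.4,-.05):
    row=[]
    for x in np.arange(.2,.85,.05):
        m=(abs(allp[:,0]-x)<.025)&(abs(allp[:,1]-y)<.025)
        row.append(f"{allp[m,2].max():5.2f}" if m.any() else "  -- ")
    print(f"{y:5.2f}"," ".join(row))
E
```

```text
s blue 258 [0.5051 0.0349 0.2087] [[0.491, 0.022, 0.198], [0.52, 0.048, 0.219]] ((505.9790954589844, 34.4321174621582), (27.901790618896484, 31.48442840576172), 88.97482299804688)
s plate 1674 ((512.691162109375, 121.68536376953125), (240.1626739501953, 87.40908813476562), 85.3562240600586)
t orange 15 [0.5146 0.1986 0.0992] [[0.503, 0.189, 0.096], [0.532, 0.214, 0.102]] ((517.5015258789062, 201.33383178710938), (28.454774856567383, 25.636268615722656), 1.0921566486358643)
t blue 358 [0.506  0.0314 0.2102] [[0.49, 0.017, 0.197], [0.522, 0.046, 0.221]] ((505.8973693847656, 31.55119514465332), (30.07320785522461, 32.04741287231445), 86.11812591552734)
t plate 1909 ((509.7667236328125, 115.5555191040039), (268.4569091796875, 118.36576080322266), 89.99244689941406)
 0.50 -0.81 -0.81   --   0.01  0.03  0.03  0.03  0.03  0.03  0.03  0.03  0.00  0.01
 0.45 -0.81 -0.81   --   0.01  0.36  0.36  0.31  0.31  0.29  0.20  0.60  0.02  0.01
 0.40 -0.81 -0.81   --   0.01  0.36  0.37  0.36  0.36  0.29  0.30  0.59  0.29  0.01
 0.35 -0.81 -0.81   --   0.00  0.36  0.37  0.36  0.36  0.29  0.30  0.66  0.2
[... 483 characters left out ...]
0.01  0.65  0.71  0.01  0.07
 0.00 -0.81 -0.81   --   0.01  0.01  0.01  0.22  0.01  0.01  0.65  0.71  0.01  0.07
-0.05 -0.80 -0.80   --   0.01  0.01  0.01  0.01  0.01  0.01  0.65  0.71  0.13  0.07
-0.10 -0.81 -0.81   --   0.02  0.02  0.02  0.01  0.01  0.01  0.65  0.71  0.13  0.13
-0.15 -0.81 -0.81   --   0.02  0.02  0.01  0.01  0.01  0.01  0.01  0.71  0.13  0.13
-0.20 -0.80 -0.81   --   0.51  0.51  0.51  0.51  0.50  0.50  0.01  0.71  0.01  0.01
-0.25 -0.81 -0.81   --   0.01  0.01  0.01  0.01  0.01  0.01  0.01  0.69  0.01  0.01
-0.30 -0.02 -0.81   --   0.01  0.01  0.01  0.01  0.01  0.01  0.01  0.13  0.06  0.01
-0.35 -0.02 -0.04   --   0.01  0.01  0.01  0.01  0.01  0.01  0.01  0.13  0.13  0.13
```

Pane: y≈-0.21, x from 0.36 back, 0.5 m high. I'll go over it: raise and retract first, then swing joint 1.

```bash
cat >> h.py <<'E'
TAB=np.array([.518,.2015,.101]); PAD=np.array([.506,.034,.21])
cx=(TAB-PAD)*[1,1,0]; cx/=np.linalg.norm(cx); cy=np.array([-cx[1],cx[0],0]); O=(TAB*[1,1,0]+PAD*[1,1,0])/2-cx*(.103-.064)/2
def ori(s=1):
    z=np.array([0,0,-1.]);y=s*cy;return R.from_matrix(np.stack([np.cross(y,z),y,z],1)).as_rotvec()
E
python3 - <<'E'
from h import *
print("O",O,"yaw",np.degrees(np.arctan2(cx[1],cx[0])))
q0=np.array(robot.get_joint_pos());rv=robot.get_tcp_rot()
b=np.arctan2(-.67,.276)
for r in(.43,.45,.5):
  for z in(.5,.55,.6,.65):
    q=kin.solve_ik([r*np.cos(b),r*np.sin(b),z],rv); print(r,z,None if q is None else np.round(q,2))
for s in(1,-1):
  for p in(TAB+[0,0,.08],TAB+[0,0,.0],PAD+[0,0,.08],PAD+[0,0,.35],PAD-[0,.03,.06]):
    q=kin.solve_ik(p,ori(s)); print(s,p,None if q is None else np.round(q,2))
E
```

```text
O [0.51060656 0.09829985 0.        ] yaw 85.90222883337819
0.43 0.5 [ 1.06  0.   -0.02  1.86  0.    1.28 -0.13]
0.43 0.55 [ 1.06 -0.01 -0.01  1.76 -0.    1.4  -0.13]
0.43 0.6 [ 1.06 -0.02 -0.01  1.65 -0.    1.51 -0.13]
0.43 0.65 [ 1.06 -0.02 -0.01  1.54 -0.    1.63 -0.13]
0.45 0.5 [ 1.07  0.04 -0.01  1.82  0.    1.28 -0.13]
0.45 0.55 [ 1.06  0.02 -0.01  1.73  0.    1.4  -0.13]
0.45 0.6 [ 1.06  0.01 -0.01  1.62  0.    1.51 -0.13]
0.45 0.65 [ 1.06  0.01 -0.    1.51  0.    1.63 -0.13]
0.5 0.5 [ 1.07  0.11 -0.    1.74  0.    1.29 -0.11]
0.5 0.55 [ 1.07  0.09 -0.    1.64  0.    1.4  -0.11]
0.5 0.6 [ 1.06  0.09  0.    1.54 -0.    1.52 -0.11]
0.5 0.65 [ 1.06  0.09  0.01  1.43 -0.    1.63 -0.11]
1 [0.518  0.2015 0.181 ] [ 0.23  0.74 -1.1   2.01  0.84  0.94  1.75]
1 [0.518  0.2015 0.101 ] [ 0.21  0.89 -1.11  2.07  1.06  0.92  1.56]
1 [0.506 0.034 0.29 ] [ 0.6   0.48 -1.09  2.01  0.53  0.97  2.31]
1 [0.506 0.034 0.56 ] None
1 [0.506 0.004 0.15 ] [ 0.6   0.74 -1.11  2.15  0.93  0.86  1.98]
-1 [0.518  0.2015 0.181 ] [-0.14  0.53 -0.47  2.04  0.39  0.66 -0.94]
-1 [0.518  0.2015 0.101 ] [-0.3   0.63 -0.25  2.1   0.34  0.45 -0.88]
-1 [0.506 0.034 0.29 ] [ 0.17  0.32 -0.45  2.03  0.19  0.83 -0.46]
-1 [0.506 0.034 0.56 ] [ 0.37  0.15 -0.65  1.58  0.09  1.44 -0.35]
-1 [0.506 0.004 0.15 ] [ 0.1   0.51 -0.3   2.18  0.31  0.49 -0.52]
```

```bash
python3 - <<'E'
from h import *
robot.command_gripper(0.0); print(robot.tip_reach, robot.get_finger_gap())
rv=robot.get_tcp_rot(); b=np.arctan2(-.67,.276)
robot.goto([.276,-.67,.45],rv)
robot.goto([.45*np.cos(b),.45*np.sin(b),.62],rv)
q=np.array(robot.get_joint_pos()); q[0]=-.25; robot.set_joints(q)
print(robot.get_eef_pos(),robot.get_clock(),robot.get_wrist_force())
p=TAB+.004*cx; 
for z in(.35,.2,.17,.14): 
    r=kin.solve_ik([p[0],p[1],z],ori(-1)); print(np.round(r,2) if r is not None else None)
c=cam("scene"); cv2.imwrite("pics/s1.png",c["img"])
E
```

```text
0.022 6.728389226917921e-05
[0.44729236 0.05706788 0.61889457] 6.475 [0.68044094 0.5104383  0.58238104]
[-0.38  0.3  -0.13  1.86  0.04  0.98 -0.6 ]
[-0.4   0.47 -0.11  2.03  0.09  0.64 -0.64]
[-0.4   0.51 -0.11  2.06  0.1   0.58 -0.65]
[-0.41  0.56 -0.1   2.08  0.11  0.51 -0.66]
```

View pics/s1.png

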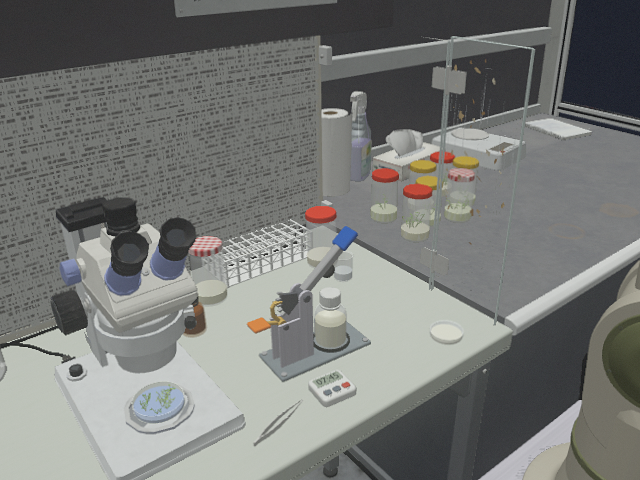

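The scene view shows nothing disturbed. The hand is above the frame. Next I'll move over the tab.

```bash
python3 - <<'E'
from h import *
p=TAB+.004*cx
robot.goto([p[0],p[1],.35],ori(-1))
robot.move_linear([p[0],p[1],.101+.022+.02],velocity=.12)
print(robot.get_eef_pos(),robot.get_clock(),robot.get_wrist_force())
for n in("scene","top"):
    c=cam(n); cv2.imwrite(f"pics/{n}2.png",c["img"] if n=="top" else cv2.resize(c["img"][180:400,180:420],None,fx=2.5,fy=2.5))
E
```

```text
[0.5185665  0.20558929 0.14353594] 9.6 [0.91172097 0.64598846 0.04152423]
```

View pics/scene2.png

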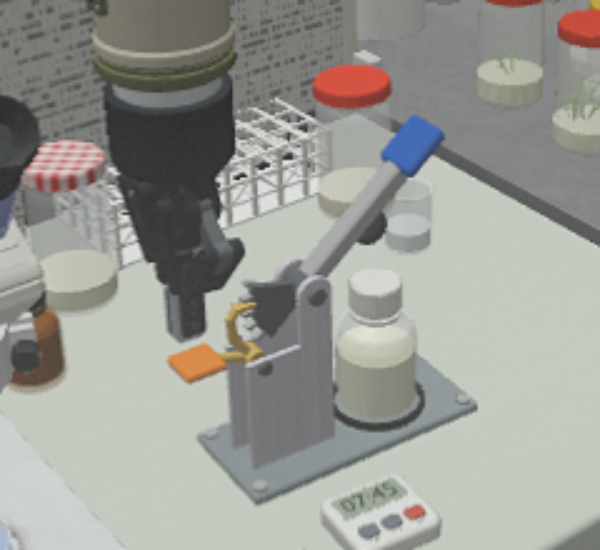

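View pics/top2.png

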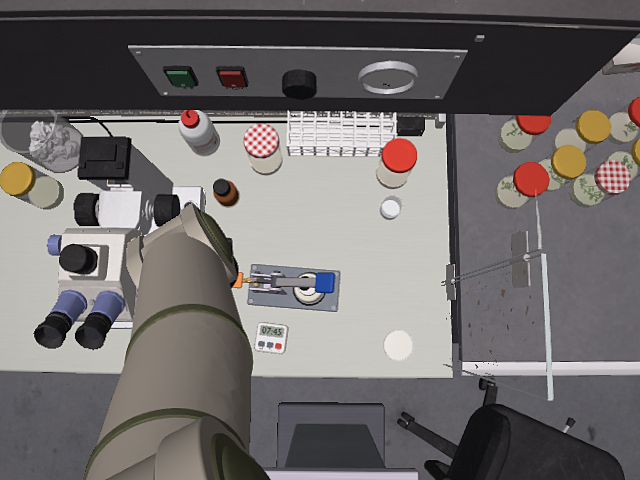

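The fingertip at crop (187,335) is right above the tab (198,362). Pressing in small steps while watching the force.

```bash
python3 - <<'E'
from h import *
p=TAB+.004*cx; f0=np.array(robot.get_wrist_force())
z=.135
while z>.101:
    robot.move_linear([p[0],p[1],z],velocity=.04)
    f=np.array(robot.get_wrist_force())-f0; print(round(z,4),round(robot.get_eef_pos()[2],4),f.round(1))
    if np.linalg.norm(f)>18: break
    z-=.002
robot.hold(.3)
for n in("scene",):
    c=cam(n); cv2.imwrite(f"pics/{n}3.png",cv2.resize(c["img"][180:400,180:420],None,fx=2.5,fy=2.5))
print(robot.get_clock())
E
```

```text
0.135 0.1346 [ 0.3 -1.2  0.4]
0.133 0.1329 [ 0.6 -1.   0.2]
0.131 0.1309 [ 0.4 -1.4  0.8]
0.129 0.1289 [-0.7 -0.6  0.2]
0.127 0.1268 [ 0.3 -0.7  0.4]
0.125 0.1249 [-0.7  0.3 -0.1]
0.123 0.1229 [ 0.2 -1.   0.6]
0.121 0.121 [-0.4  0.6  1.1]
0.119 0.119 [0.6 0.8 3. ]
0.117 0.117 [0.3 2.5 1.5]
0.115 0.1149 [0.4 2.4 2.6]
0.113 0.1129 [0.1 2.2 2.9]
0.111 0.1108 [-0.5  1.3  1.6]
0.109 0.1088 [-0.4  1.9  1.4]
0.107 0.1068 [0.8 0.7 1.9]
0.105 0.1058 [-2.6 -1.1 14.4]
0.103 0.105 [-5.6 -2.1 29. ]
14.4
```

View pics/scene3.png

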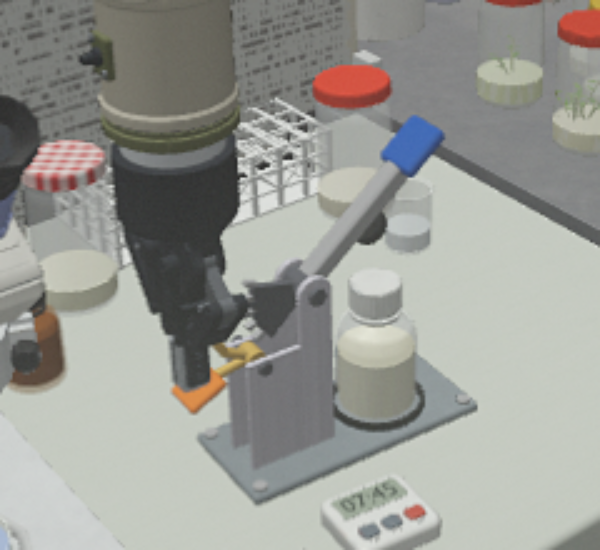

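The tab is visibly tilted down, with the arm still up. The hard stop came after about 15 mm of travel. I'll retreat and check the tab's slope.

```bash
python3 - <<'E'
from h import *
p=TAB+.004*cx
robot.move_linear([p[0],p[1],.30],velocity=.12)
e=PAD; 
robot.goto([e[0],e[1],.30],ori(-1))
print(robot.get_eef_pos(),robot.get_clock(),robot.get_wrist_force())
c=cam("scene"); cv2.imwrite("pics/scene4.png",cv2.resize(c["img"][180:400,180:420],None,fx=2.5,fy=2.5))
P=cloud(c);hsv=cv2.cvtColor(c["img"],cv2.COLOR_BGR2HSV)
m=(cv2.inRange(hsv,(5,180,80),(16,255,255))>0)&(abs(P[...,1]-.2)<.03)&(abs(P[...,0]-.515)<.04)&(P[...,2]>.05)
p=P[m]-O; s=p@cx; k=np.polyfit(s,p[:,2],1); print(m.sum(),"tab mean",s.mean(),p[:,2].mean(),"slope",np.arctan(k[0]))
for n in("tab","paddle"): print(n,[(round(q["conf"],2),at_depth(c,q["centre"][1]*640,q["centre"][0]*480).round(3)) for q in vision.pinpoint(n,"scene")[:1]])
E
```

```text
[0.50615148 0.03423238 0.29995772] 16.9167 [0.31950849 1.26415618 0.26657247]Traceback (most recent call last):
  File "<stdin>", line 10, in <module>
    raise TypeError("expected non-empty vector for x")
TypeError: expected non-empty vector for x
```

View pics/scene4.png

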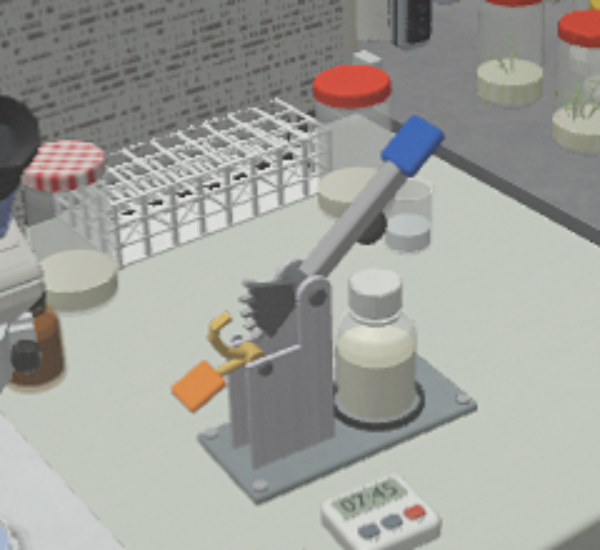

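The brass nose is well clear of the teeth, and the tab now sits at crop (198,385). The fingertip shows over the paddle at (410,30). Pushing along the arc.

```bash
python3 - <<'E'
from h import *
f0=np.array(robot.get_wrist_force())
def tgt(h):
    a=.768-h; phi=max(.70-h,0)
    x=.022-.117*np.cos(a); z=.128+.117*np.sin(a)+.011*np.tan(phi)+.022
    q=O+x*cx; return [q[0],q[1],z]
t=tgt(0); robot.move_linear([t[0],t[1],t[2]+.012],velocity=.1)
for h in np.r_[np.arange(-.0,.66,.06),.66,.68,.70,.715,.73,.745,.76]:
    robot.move_linear(tgt(h),velocity=.06)
    f=np.array(robot.get_wrist_force())-f0; e=robot.get_eef_pos(); print(round(h,3),np.round(e,4),f.round(1))
    if np.linalg.norm(f)>(22 if h>.64 else 30): break
robot.hold(.4); print(np.round(robot.get_eef_pos(),4),np.array(robot.get_wrist_force())-f0,robot.get_clock())
E
```

```text
-0.0 [0.506  0.0362 0.2403] [-0.2  0.7  0.6]
0.06 [0.5057 0.0312 0.2341] [-0.5 -0.1 -0.1]
0.12 [0.5053 0.0268 0.2275] [-0.6 -0.   0.4]
0.18 [0.5049 0.0228 0.2208] [-0.3  0.5 -0.2]
0.24 [0.5047 0.0192 0.214 ] [ 1.4 -0.1  0.4]
0.3 [0.5044 0.0158 0.207 ] [0.3 0.4 0.1]
0.36 [0.5042 0.0129 0.1999] [ 0.2  0.5 -0.1]
0.42 [0.5041 0.0104 0.1927] [ 0.5 -0.2  0.4]
0.48 [0.5039 0.0082 0.1853] [-0.4 -0.7  0.8]
0.54 [0.5038 0.0065 0.1778] [ 0.5  0.2 -0.3]
0.6 [0.5037 0.0051 0.1703] [-0.2  0.7 -0.1]
0.66 [0.5037 0.0042 0.1626] [ 0.9 -0.1 -0.9]
0.66 [0.5038 0.0042 0.1631] [-0.  -0.2  0.1]
0.68 [0.5038 0.004  0.1604] [ 0.1  1.1 -0. ]
0.7 [0.5038 0.0038 0.1578] [ 0.1 -0.5  0.2]
0.715 [0.5039 0.0038 0.1574] [-4.5  0.8 19.9]
0.73 [0.504  0.0037 0.157 ] [-8.3  0.5 40.1]
[0.5039 0.0037 0.157 ] [-9.57080414  0.71669186 40.44366472] 22.65
```

The force stayed near zero until the end, so I need to look.

```bash
python3 - <<'E'
from h import *
c=cam("scene"); cv2.imwrite("pics/scene5.png",cv2.resize(c["img"][180:400,180:420],None,fx=2.5,fy=2.5))
E
```

```text
(no output)
```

View pics/scene5.png

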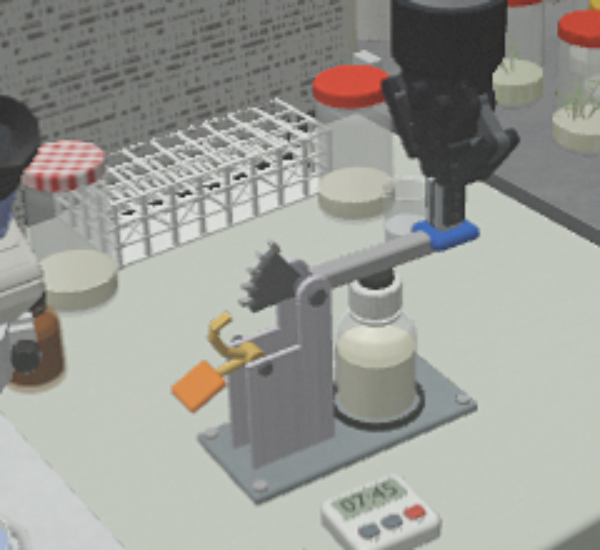

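The arm is level and its pad is on the cap. The force readings came between moves, after the stiff hinge had relaxed. Retreating straight up to check.

```bash
python3 - <<'E'
from h import *
e=robot.get_eef_pos()
robot.move_linear([e[0],e[1],.19],velocity=.08)
robot.move_linear([e[0]-.03,e[1]-.02,.36],velocity=.15)
robot.hold(.3)
print(robot.get_eef_pos(),robot.get_wrist_force(),robot.get_clock())
c=cam("scene"); cv2.imwrite("pics/scene6.png",cv2.resize(c["img"][180:400,180:420],None,fx=2.5,fy=2.5))
P=cloud(c);hsv=cv2.cvtColor(c["img"],cv2.COLOR_BGR2HSV)
m=(cv2.inRange(hsv,(105,150,60),(125,255,255))>0)&(abs(P[...,1])<.06)&(abs(P[...,0]-.505)<.04)&(P[...,2]>.1)
p=P[m]-O; s=p@cx; top=p[:,2]>np.percentile(p[:,2],40); print(m.sum(),s.mean(),np.percentile(p[:,2],[5,50,75,95]),"slope",np.polyfit(s[top],p[top][:,2],1)[0])
for n in("bottle_mid","beaker","timer"): print(n,[(q["conf"],q["centre"][1]*640,q["centre"][0]*480) for q in vision.pinpoint(n,"scene")[:1]])
E
```

```text
[ 0.47397034 -0.01624534  0.3596034 ] [-1.30044425  0.27148465  0.36854116] 24.9
157 -0.09325649535448513 [0.13318692 0.13524103 0.13571213 0.13660972] slope 4.937492038887371e-05
bottle_mid [(0.67, 359.616, 271.488)]
beaker [(0.81, 340.992, 277.008)]
timer [(0.91, 332.928, 390.192)]
```

View pics/scene6.png

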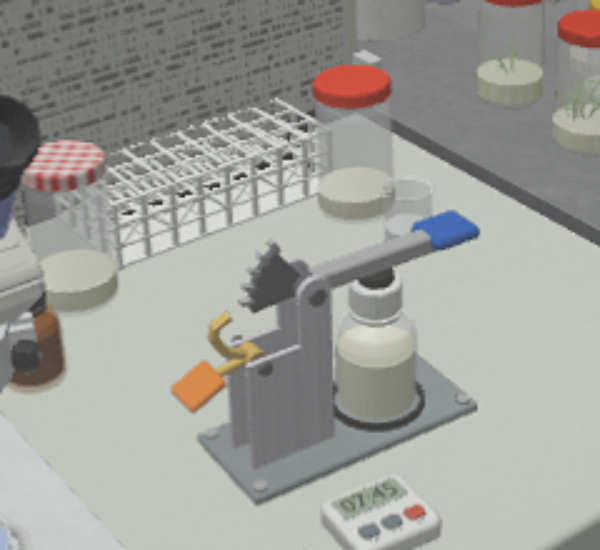

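The paddle is level at z = 0.1357 m with the pad on the cap. The bottle (375,345 in the crop) hasn't moved, and the hand is clear.

```bash
python3 -c "
from rig import robot
robot.close_job(); print(robot.get_clock())"
```

```text
the job is handed in; nothing more can be done
the job is handed in; nothing more can be done
```

The arm is down with its pad on the bottle's cap, the pawl is clear of the teeth, and I handed the job in at about 25 s of the 48 s. No verdict was reported.

- **What I did:** I brought the closed gripper over the glass guard and pressed the orange tab about 15 mm, until it met its stop. Then I pushed the blue paddle down its arc until it met firm resistance (about 40 N at the wrist) and moved the hand up and away.
- **Arm:** The last camera check showed the paddle level (slope about 0) with its top at 0.136 m, which matches the height given for the pad resting on the cap.
- **Bottle and other things:** The bottle looks upright and unmoved, and the timer and beaker are where they were. I did not re-measure the dish, amber bottle, forceps or jars. The hand is about 0.2 m clear.

Four checks failed or disagreed:
- **Pawl angle:** My measurement of the tab's slope failed because the colour mask found no pixels. I judged the pawl clear from the picture and the travel to its stop.
- **Paddle force:** The wrist force read close to zero during the push instead of the expected 4 N or so. It was only read when each step stopped, which may explain it. The picture confirmed the arm had come down.
- **Bottle position:** The network's last fix on the bottle's middle landed in the wrong place, near the paddle. I relied on the picture for the bottle.
- **Tab force:** The tab press peaked at 29 N against its stop, above the 18 N where I meant to end it.

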